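# Press a tin lid on through the guard window

## Task

Press the lid onto the tin in the guarded bench press: push the shutter on top of the guard fully open by its tab, reach down through the window with the fingertips and press the lever all the way down, then push the shutter fully shut again. Do not touch the guard cage or the frame of its window, and leave the jar, mug, cork, tumbler and mould round it where they stand.

Things in the scene. Friction and masses are not known exactly. Their poses are not given: they have to be found in the camera images.
- press: bench press, fixed to the table: steel base 200 mm (x) by 250 mm (y) by 12 mm. Origin: centre of the base's underside, on the table. Its front is -x, +x points to its back, +y to its left, z up. A flat tin stands inside under the ram, which the lever drives down. The window and lever lie 45 mm to the right (-y) of the middle.
- guard: guard cage fixed on the press, not to be touched: bars and posts on four sides and a 4 mm grey-painted top plate, x -85 to +95 mm, y -115 to +115 mm in the press's frame, its top 140 mm above the table, with one rectangular window. Two low rails (6 mm high, along y, 45 mm to the front and back of the window's centre) guide the shutter. Origin and axes as press.
- window (a point): centre of the guard's window, at the top face of the top plate (140 mm above the table); the clear opening is 70 mm along x and 90 mm along y. Axes as the press.
- shutter_tab (a point): the upright tab in the middle of the flat bare-aluminium shutter that covers the window: the tab is 42 mm along x, 5 mm along y (13 mm at its foot), and stands 20 mm up from the shutter's top face. This point is in its middle, 10 mm above the shutter's top face and 10 mm below the tab's top (top 164 mm above the table). Push it along y: towards +y of the press opens, towards -y shuts. The shutter plate is 82 mm by 100 mm by 3 mm and its top is 144 mm above the table.
- shutter (a joint): travel of the shutter towards the press's +y (m): 0 shut over the window, 0.095 fully open against its stop. It slides with about 1.5 N of friction and stays where it is left.
- lever_pad (a point): centre of the top face of the black rubber press pad at the near end of the lever (36 mm along x, 42 mm along y), under the middle of the window: 10 mm below the top face of the guard's plate when the lever is up, about 20 mm lower when it is fully down. The lever runs along x to its pivot 100 mm behind the pad.
- lever (a joint): angle of the lever (rad): 0 level (up), 0.2 fully down against its stop. Needs about 5 N down on the pad and stays where it is left.
- lab_jar: bystander, loose: squat glass jar with black cap, 60 mm across, 68 mm tall, beside the press. Origin: centre of its underside.
- mug: bystander, loose: white mug, 69 mm across (92 mm with handle), 68 mm tall, in front of the press. Origin: centre of its underside.
- cork: bystander, loose: cork stopper, 33 mm across, 32 mm tall, in front of the press. Origin: centre of its underside.
- tumbler: bystander, loose: amber glass tumbler, 62 mm across, 82 mm tall, beside the press. Origin: centre of its underside.
- mould: bystander, loose: round brass mould, 68 mm across, 54 mm tall, on the right of the table. Origin: centre of its underside.

How it is judged:
On the way, in this order (a step that is already met when the one before it is completed fails the run):
1. the shutter is pushed fully open (value of joint shutter above 0.085 m), for 0.1 s.
2. the lever is pressed all the way down through the window (value of joint lever above 0.17 rad), for 0.2 s.
At the end, for the whole second after the job is handed in: the lever is down (over 0.17 of its 0.2 rad), the shutter is shut (within 10 mm), and the five bystanders stand within 20 mm of where they were (value of joint lever above 0.17 rad and value of joint shutter below 0.01 m and distance of each of lab_jar, mug, cork, tumbler, mould from where it was at the start of the episode below 0.02 m); the robot touches nothing.
It fails at once if the guard cage or its window frame is touched (contact force between guard and the fingers above 0.5 N or contact force between guard and the arm above 0.5 N).
It fails at once if a bystander is moved, lifted or knocked over (distance of any of lab_jar, mug, cork, tumbler, mould from where it was at the start of the episode above 0.02 m or angle between any of lab_jar, mug, cork, tumbler, mould's own z axis and vertical above 0.35 rad).
It also fails if it takes over 58 s, if anything falls off the work surface, if the arm or the gripper's body presses on something with over 40 N, if the wrist force passes 120 N, or if a joint passes its speed limit or range.

## Robot

A 6-joint arm with a two-finger parallel gripper is mounted at the origin on a cart in front of the work surface, level with it; the furniture and walls round the work are solid. World frame = base frame: x ahead of the robot, y to its left, z up, the work surface at z = 0. Lengths are in m, angles in rad, forces in N, time in s.
With the tool pointing down it reaches from about 0.35 to 0.95 m from the base axis. Payload 17.4 kg.
Tool frame: the origin (TCP) lies midway between the tips of the shut fingers; the grasp point (between the pads) lies 19 mm behind it; z points along the fingers, x is the direction in which the jaws open and shut, and the axes are right-handed (so a half turn about z gives the same grasp; the last joint's range is limited). The gripper opens to 93 mm and grips with 3 to 60 N. Pads are 15 mm wide; open, the fingers measure 128 mm over their backs; the gripper's body (75 mm by 188 mm) begins 65 mm behind the grasp point.
Start: joints at [1.283, 0.116, 1.442, -0, 1.584, -0.038], TCP at [0.167, 0.654, 0.219] pointing down, gripper open.
Joint ranges: [-2.83, 2.83], [-0.83, 2.19], [0.07, 2.5], [-1.14, 4.28], [0.01, 3], [-2.97, 2.97]. Speed limits (rad/s): [1.89, 1.89, 2.22, 3.14, 3.14, 3.14].

## Interface

Orientations are given as a unit quaternion [x, y, z, w].
In Python, from bench import get_state, get_image, calibration, job_done, find_in, tip_of gives the robot as it stands.
- The arm moves only by the shell command python3 -m creep 'ROWS' [OPENING]. ROWS is JSON, a list that holds one entry, the list of rows, each a list of 6 numbers: the shift along the tool's x, y, z in cm, then the turn, a rotation vector about the tool's x, y, z in degrees. In form: [[[dx, dy, dz, wx, wy, wz], ...]]. A call has 1 to 12 rows; each row shifts and turns the commanded pose from where the row before left it, along the tool's axes as they then stand; what a row does not reach is not made up. A row lasts 1/8 s, in which the tool goes at most 62.5 mm and 10.7 degrees, less where a joint would pass 70% of its speed; a pose out of reach is approached as far as the arm can. A call with a gripper value outside its range is refused whole. OPENING is the closure, from 0 (fully open) to 1 (shut), set as the call begins (- or left out, the last holds). The fingers move at their own pace and stop on an object; the grip force is fixed at half the most. Time passes only in rows, so rows that do not move let the fingers close. It gives the time, the measured TCP pose, the force and the opening at its end, in the units of the state.
- get_state(): the state, without advancing time (a new reading comes with each control period).
- get_image(name): name is "side" or "top"; returns the picture (400x640x3 uint8, red, green, blue); there is no depth.
- calibration(name): a dict with "fx", "fy", "cx", "cy" (pixels), "position" and "orientation" of the camera in the world. Camera axes: x right, y down, z forward; pixel columns grow to the right and rows downward; lengths in m; the calibration is good to about 2 mm. A picture is of the moment at which its call begins. calibration takes no time and is no camera call.
- job_done(): hands the job in, once; it reports no verdict.
Trained networks look in the newest picture that a camera, given by its name, has taken for a name from the list of things; names that differ only in an ending like _2 or _b are one class to them, and where a whole thing is asked for, a point or a joint stands for the part that bears it (a point fixed in the world has none). Each returns a list of dicts, best first, with "p" (0 to 1); they miss things now and then, are a little off and sometimes report something else, mostly with a low value. They report only what shows in the picture. A call takes as long as a camera call.
- find_in(camera, name): "box" ([centre column, centre row, width, height] in pixels, round what is visible of it).
- tip_of(camera, name): "uv" ([column, row] in pixels: a listed point, or the origin of a listed thing).
The state is a dict: "t": time; "joint_positions": joint angles; "qvel": joint speeds; "effort": joint torques, N m; "tcp_pos": TCP position; "tcp_rot": TCP orientation; "wrist_force": force on the tool from outside, world axes, zero at the start; "torque": the same for the moment, N m; "grip_width": finger opening in m.
Only numpy, scipy, OpenCV 4.12 (cv2) and the standard library are available. Lean on these libraries where they do the work, as an engineer would, in place of code of your own. Each camera call takes 0.05 s, during which the arm holds its last target. There are 200 camera calls.

## Working session

There is one attempt and no reset: what is moved stays moved. The work goes in short steps, Python scripts to look and compute and a shell command to move; the robot and the scene stay as the last step left them, time stands still between calls to the robot, and variables do not carry over. Pictures are saved under pics/ and viewed, about 8 in all and at most 12, crops included, and the job is handed in when it is done.

```bash
mkdir -p pics; cat > h.py <<'E'
import numpy as np, cv2
from scipy.spatial.transform import Rotation as R
from bench import *
def ray(cam,uv):
    c=calibration(cam); d=np.array([(uv[0]-c['cx'])/c['fx'],(uv[1]-c['cy'])/c['fy'],1])
    return np.array(c['position']), R.from_quat(c['orientation']).apply(d)
def atz(cam,uv,z):
    p,d=ray(cam,uv); return p+d*(z-p[2])/d[2]
def tri(uva,uvb):
    p,d=ray('top',uva); q,e=ray('side',uvb)
    s=np.linalg.lstsq(np.c_[d,-e],q-p,rcond=None)[0]
    a,b=p+s[0]*d,q+s[1]*e
    return (a+b)/2,np.linalg.norm(a-b)
def proj(cam,P):
    c=calibration(cam); v=R.from_quat(c['orientation']).inv().apply(np.array(P)-c['position'])
    return [c['fx']*v[0]/v[2]+c['cx'],c['fy']*v[1]/v[2]+c['cy']]
def save(cam,fn):
    im=get_image(cam); cv2.imwrite('pics/'+fn,im[:,:,::-1]); return im
E
python3 - <<'E'
from h import *
np.set_printoptions(precision=4,suppress=True)
a=save('top','t0.png');b=save('side','s0.png')
cv2.imwrite('pics/a0.png',cv2.resize(np.vstack([a,b])[:,:,::-1],(480,600)))
for c in('top','side'): print(c,calibration(c))
H=dict(shutter_tab=.154,window=.14,press=0,lab_jar=0,mug=0,cork=0,tumbler=0,mould=0)
for n,z in H.items():
  for c in('top','side'):
    for r in tip_of(c,n)[:2]: print(n,c,np.round(r['uv'],1),round(r['p'],2),atz(c,r['uv'],z))
for c in('top','side'): print(find_in(c,'shutter')[:1],find_in(c,'guard')[:1])
s=get_state();print(s['t'],s['tcp_pos'],s['tcp_rot'],s['grip_width'])
E
```

```text
top {'fx': 426.5028834883707, 'fy': 426.5028834883707, 'cx': 318.8834819054747, 'cy': 200.2483467983492, 'position': array([0.296 , 0.0421, 1.2623]), 'orientation': array([-0.6623,  0.7426, -0.0737,  0.0673])}
side {'fx': 411.2917178989344, 'fy': 411.2917178989344, 'cx': 327.6883130081753, 'cy': 200.29215224942706, 'position': array([-0.1245, -0.4935,  0.5779]), 'orientation': array([ 0.7867, -0.3607,  0.22  , -0.4501])}
shutter_tab top [323.6 202.3] 0.78 [0.5124 0.0074 0.154 ]
window top [329.7 204.8] 0.85 [ 0.5064 -0.0085  0.14  ]
window side [338.5 190.4] 0.91 [0.5155 0.0004 0.14  ]
press top [309.3 206.7] 0.82 [0.5339 0.0469 0.    ]
press side [332.4 228.5] 0.97 [0.5526 0.0436 0.    ]
lab_jar top [252.8 229.8] 0.72 [0.4836 0.2218 0.    ]
lab_jar side [267.8 212.6] 0.7 [0.4962 0.2203 0.    ]
lab_jar side [330.  231.7] 0.17 [0.5375 0.039  0.    ]
mug top [293.9 267.4] 0.82 [0.3594 0.1115 0.    ]
mug side [258.5 247.6] 0.86 [0.3754 0.1214 0.    ]
mug side [342.2 187.6] 0.28 [ 0.7413  0.1611 -0.    ]
cork top [350.4 251.3] 0.42 [ 0.3872 -0.0588  0.    ]
cork side [321.8 280.6] 0.51 [ 0.3858 -0.0648  0.    ]
tumbler top [254.  198.7] 0.86 [0.5775 0.2103 0.    ]
tumbler side [288.5 202.8] 0.72 [0.57   0.2161 0.    ]
tumbler side [320.6 278. ] 0.44 [ 0.3903 -0.0575  0.    ]
mould top [424.2 243.1] 0.74 [ 0.3863 -0.2787  0.    ]
mould side [415.2 326.3] 0.79 [ 0.4042 -0.2771  0.    ]
mould side [318.9 278.4] 0.65 [ 0.387  -0.0557  0.    ]
[{'box': [322.4, 206.7, 39.9, 28.7], 'p': 0.65}] [{'box': [309.1, 196.7, 95.9, 80.4], 'p': 0.73}]
[{'box': [333.9, 190.0, 49.5, 24.2], 'p': 0.77}] [{'box': [332.8, 210.7, 126.6, 102.3], 'p': 0.98}]
1.1 [0.1669 0.654  0.2186] [ 0.7897  0.6135 -0.      0.    ] 0.09289946125166362
```

View pics/t0.png

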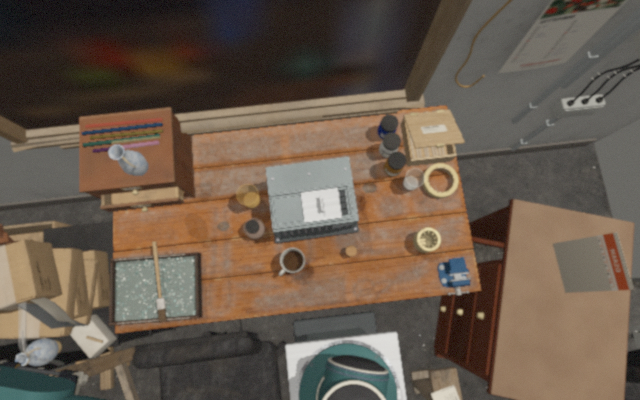

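View pics/s0.png

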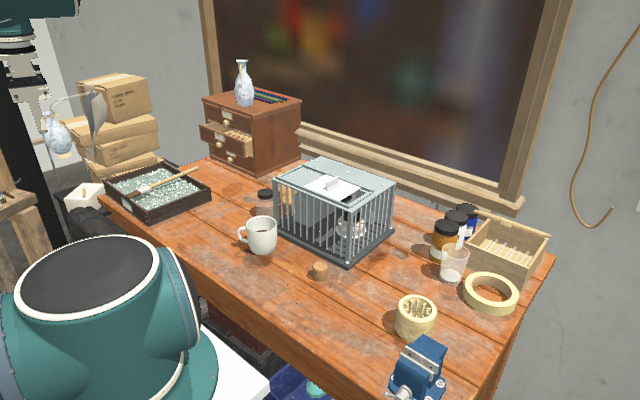

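The top view shows the guard around (312,200), with the shutter around (322,206) and its tab near (320,204). The side view shows the guard around (333,210) and the tab near (330,183). Next I'll zoom in to fit the pose.

```bash
python3 - <<'E'
from h import *
a=cv2.imread('pics/t0.png')[150:250,255:370];b=cv2.imread('pics/s0.png')[145:275,260:410]
a=cv2.resize(a,(690,600),interpolation=cv2.INTER_CUBIC);b=cv2.resize(b,(690,598),interpolation=cv2.INTER_CUBIC)
cv2.imwrite('pics/c1.png',a);cv2.imwrite('pics/c2.png',b)
E
```

```text
(no output)
```

View pics/c1.png

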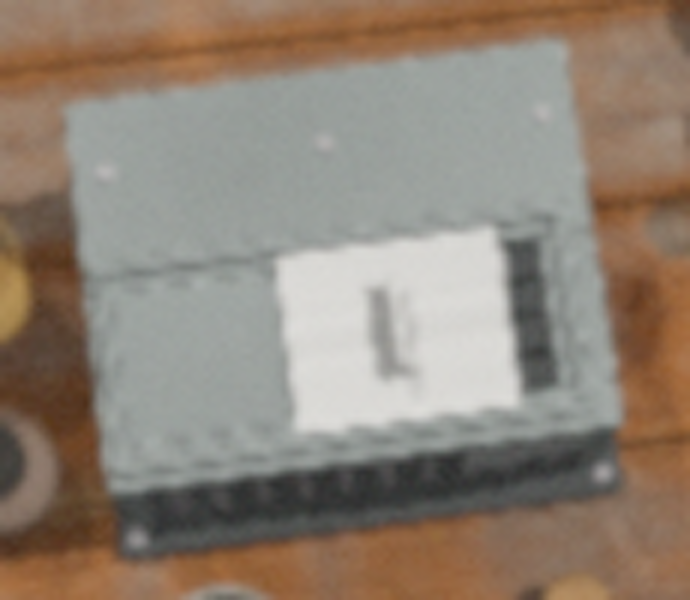

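View pics/c2.png

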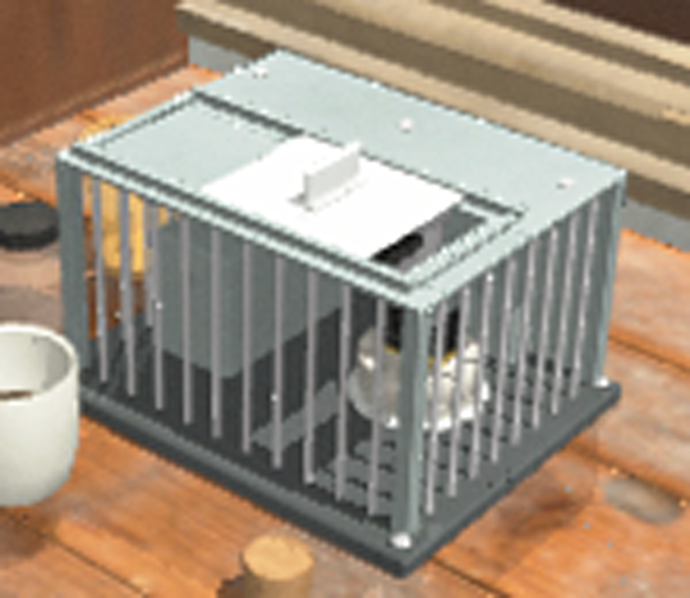

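The crops show the plate corners clearly. The shutter already stands about 20 mm open, with its tab at top-crop (385,333), and the dark strip is the open part of the window. I'll fit the press pose from the plate corners in both views.

```bash
cat > fit.py <<'E'
from h import *
from scipy.optimize import least_squares
np.set_printoptions(precision=4,suppress=True)
# BL BR FR FL
T=np.array([[68,105],[568,40],[620,425],[112,485]])/6-.42+[255,150]
S=np.array([[280,50],[626,175],[415,300],[65,155]])/4.6-.39+[260,145]
C=np.array([[.095,.115],[.095,-.115],[-.085,-.115],[-.085,.115]])
def W(p,xy,z): c,s=np.cos(p[2]),np.sin(p[2]); return np.array([p[0]+c*xy[0]-s*xy[1],p[1]+s*xy[0]+c*xy[1],z])
def f(p,cams):
    r=[]
    for cam,uv in cams: r+=[np.subtract(proj(cam,W(p,c,.14)),u) for c,u in zip(C,uv)]
    return np.ravel(r)
if __name__=='__main__':
  for cams in ([('top',T)],[('side',S)],[('top',T),('side',S)]):
    q=least_squares(f,[.53,.045,0],args=(cams,)); p=q.x; print(p,np.degrees(p[2]),q.fun.round(1))
  print('window',W(p,[0,-.045],.14))
  # tab top ends: top crop; tab base; side crop tab top ends
  for cam,uv,k,o,z in(('top',(375,287),6,(255,150),.164),('top',(397,378),6,(255,150),.164),('side',(305,177),4.6,(260,145),.164),('side',(358,147),4.6,(260,145),.164)):
    P=atz(cam,np.array(uv)/k-.4+o,z); c,s=np.cos(p[2]),np.sin(p[2]); d=P[:2]-p[:2]
    print(cam,P,'press frame',d@[c,s],d@[-s,c])
E
python3 fit.py
```

```text
[0.5391 0.0361 0.0115] 0.660260844603019 [-0.1 -0.9 -0.  -0.2  0.8  0.1 -0.6  0.9]
[0.5455 0.042  0.0095] 0.545288043452862 [ 0.9 -0.7  0.6 -1.3  0.5  1.5 -1.9 -0.8]
[0.5405 0.0377 0.0105] 0.6000364124488387 [-0.7 -1.3 -0.6 -0.6  0.  -0.3 -1.3  0.4  0.8  0.3  1.  -0.1  0.7  3.2
 -2.2  0.5]
window [ 0.541  -0.0073  0.14  ]
top [0.5253 0.0232 0.164 ] press frame -0.015371952419315495 -0.014311719190923604
top [0.484  0.0183 0.164 ] press frame -0.05672949104727311 -0.018824200441084037
side [0.4881 0.0146 0.164 ] press frame -0.0527186230445903 -0.022550602993089388
side [0.5298 0.0159 0.164 ] press frame -0.010980473060199971 -0.021623717775732954
```

The tab points put the window centre at x ≈ -0.035 in the press frame, which is about (0.507,-0.008) in the world. That agrees with the network. The shutter is about 24 mm open. First I'll shut the fingers, turn the jaws along the press's x and lift a little.

```bash
python3 -m creep '[[[0,0,-0.5,0,0,9.4],[0,0,-0.5,0,0,9.4],[0,0,-0.5,0,0,9.4],[0,0,-0.5,0,0,9.4],[0,0,-0.5,0,0,9.4],[0,0,-0.5,0,0,9.4],[0,0,-0.5,0,0,9.4],[0,0,-0.5,0,0,9.3],[0,0,0,0,0,0]]]' 1
```

```text
t: 2.22
tcp_pos: [0.1669, 0.6541, 0.259]
tcp_rot: [1.0, 0.006, 0.0, -0.0]
wrist_force: [-1.0, 0.7, -0.4]
grip_width: 0.0072
```

```bash
python3 -m creep '[[[2.8,5.5,0,0,0,0],[2.8,5.5,0,0,0,0],[2.8,5.5,0,0,0,0],[2.8,5.5,0,0,0,0],[2.8,5.5,0,0,0,0],[2.8,5.5,0,0,0,0],[2.8,5.5,0,0,0,0],[2.8,5.5,0,0,0,0],[2.8,5.5,0,0,0,0],[2.8,5.5,0,0,0,0],[2.8,5.5,0,0,0,0],[2.8,5.5,0,0,0,0]]]'
```

```text
t: 3.72
tcp_pos: [0.5101, -0.0046, 0.2587]
tcp_rot: [1.0, 0.007, 0.0, -0.0]
wrist_force: [-0.3, 0.9, -0.2]
grip_width: 0.0005
```

```bash
python3 -m creep '[[[-0.3,3.0,0,0,0,0],[0,0,4.0,0,0,0],[0,0,3.6,0,0,0],[0,0,0,0,0,0],[0,0,0,0,0,0]]]'; python3 - <<'E'
from h import *
s=get_state();print(s['tcp_pos'])
for cam in('top','side'):
    im=save(cam,cam+'1.png'); print(cam,proj(cam,s['tcp_pos']),[proj(cam,[.507,y,z]) for y,z in((.018,.164),)])
    print([ (r['uv'],r['p']) for r in tip_of(cam,'shutter_tab')[:2]])
b=cv2.imread('pics/side1.png')[145:245,260:410]
cv2.imwrite('pics/c3.png',cv2.resize(b,(780,520),interpolation=cv2.INTER_CUBIC))
E
```

```text
t: 4.35
tcp_pos: [0.5073, -0.0324, 0.1842]
tcp_rot: [1.0, 0.006, 0.001, 0.0]
wrist_force: [-0.4, -0.2, 0.1]
grip_width: 0.0006
[ 0.50734909 -0.03242762  0.18423793]
top [np.float64(339.2751378984988), np.float64(200.18769975875617)] [[np.float64(319.86342999601317), np.float64(204.00202559210433)]]
[([322.3, 205.8], 0.57)]
side [np.float64(348.8534973049313), np.float64(178.41405267077334)] [[np.float64(330.25232669591287), np.float64(179.67794661419717)]]
[([334.7, 182.9], 0.89)]
```

View pics/c3.png

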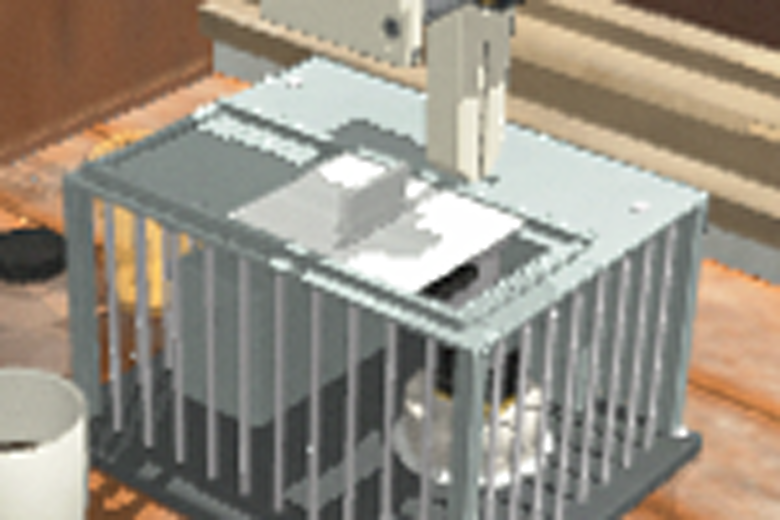

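The tips are at about pixel (350,180), and the TCP projects to (349,178), so the calibration is fine here. The finger stands clear to the right of the tab, in line with its middle. Next: down to z≈0.152, then push.

```bash
python3 -m creep '[[[0,0,2.0,0,0,0],[0,0,1.1,0,0,0],[0,0,0,0,0,0],[0,-1,0,0,0,0],[0,-1,0,0,0,0],[0,-1,0,0,0,0],[0,-1,0,0,0,0],[0,-1,0,0,0,0],[0,-1,0,0,0,0]]]'; python3 -m creep '[[[0,-1,0,0,0,0],[0,-1,0,0,0,0],[0,0,0,0,0,0]]]'
```

```text
t: 5.68
tcp_pos: [0.5063, 0.0281, 0.1517]
tcp_rot: [1.0, 0.005, -0.0, 0.0]
wrist_force: [-1.1, -1.7, 1.7]
grip_width: 0.0005
t: 6.05
tcp_pos: [0.5061, 0.0482, 0.1516]
tcp_rot: [1.0, 0.006, 0.0, -0.0]
wrist_force: [0.8, -0.3, -0.6]
grip_width: 0.0006
```

```bash
python3 -m creep '[[[0,-1,0,0,0,0],[0,-0.5,0,0,0,0],[0,-0.5,0,0,0,0],[0,0,0,0,0,0]]]'; python3 -m creep '[[[0,-0.3,0,0,0,0],[0,-0.3,0,0,0,0]]]';python3 -m creep '[[[0,-0.3,0,0,0,0]]]'
```

```text
t: 6.55
tcp_pos: [0.506, 0.0679, 0.1516]
tcp_rot: [1.0, 0.005, 0.0, -0.0]
wrist_force: [0.0, -0.3, -0.4]
grip_width: 0.0004
t: 6.8
tcp_pos: [0.5059, 0.0735, 0.1516]
tcp_rot: [1.0, 0.005, 0.0, 0.0]
wrist_force: [-0.4, -1.5, 0.5]
grip_width: 0.0005
t: 6.92
tcp_pos: [0.5058, 0.0758, 0.1517]
tcp_rot: [1.0, 0.005, 0.0, 0.001]
wrist_force: [-2.5, -24.6, 2.6]
grip_width: 0.0002
```

The push hit the stop with a 24 N rise where I expected it. Back off, lift, move over the window and look.

```bash
python3 -m creep '[[[0,0.4,0,0,0,0],[0,1.0,0,0,0,0],[0,0,-3.5,0,0,0],[0,3.5,0,0,0,0],[0,3.5,0,0,0,0],[0,0,0,0,0,0],[0,0,0,0,0,0]]]'; python3 - <<'E'
from h import *
s=get_state();print(s['tcp_pos'])
for cam in('top','side'):
    im=save(cam,cam+'2.png'); print(cam,proj(cam,s['tcp_pos']))
    for n,z in(('window',.14),('lever_pad',.13),('shutter_tab',.154)): print(n,[ (r['uv'],r['p'],atz(cam,r['uv'],z)) for r in tip_of(cam,n)[:1]])
b=cv2.imread('pics/side2.png')[145:245,260:410]
cv2.imwrite('pics/c4.png',cv2.resize(b,(780,520),interpolation=cv2.INTER_CUBIC))
E
```

```text
t: 7.8
tcp_pos: [0.5067, -0.0075, 0.1866]
tcp_rot: [1.0, 0.005, 0.0, -0.0]
wrist_force: [-0.3, 0.9, 1.3]
grip_width: 0.0006
[ 0.50666431 -0.00751294  0.18662981]
top [np.float64(329.7334674191492), np.float64(201.34650396484057)]
window [([331.6, 203.9], 0.62, array([ 0.50829652, -0.01380629,  0.14      ]))]
lever_pad [([293.9, 204.9], 0.5, array([0.51908866, 0.08725588, 0.13      ]))]
shutter_tab [([295.8, 207.0], 0.97, array([0.50816508, 0.08188732, 0.154     ]))]
side [np.float64(339.52447556681545), np.float64(173.99312961490773)]
window [([317.1, 278.4], 0.65, array([ 0.26114104, -0.15957692,  0.14      ]))]
lever_pad [([341.1, 196.8], 0.49, array([ 0.51076976, -0.01131006,  0.13      ]))]
shutter_tab [([310.4, 172.3], 0.94, array([0.5200817 , 0.08903974, 0.154     ]))]
```

View pics/c4.png

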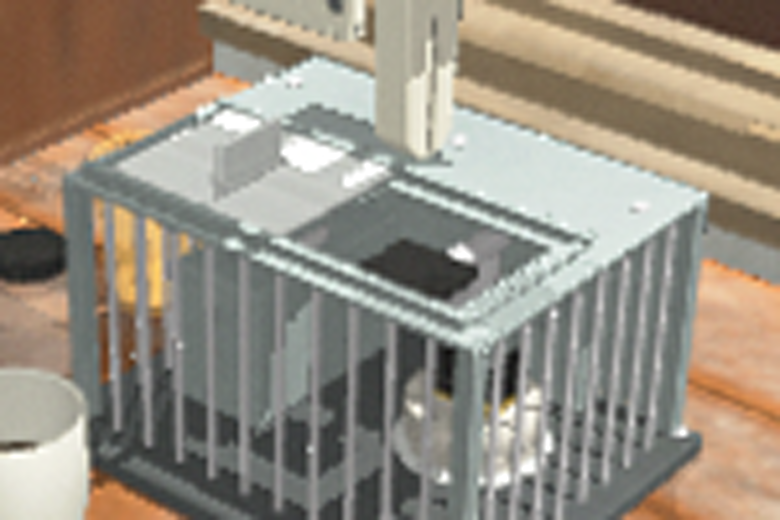

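The shutter is fully open, with the tab at crop (245,160). The black pad is visible through the window, centred at crop (418,268), i.e. pixel (340.4,196.5), or about (0.511,-0.010). Shift 3 mm, descend in steps and watch the force.

```bash
python3 -m creep '[[[0.3,0.2,0,0,0,0],[0,0,2.5,0,0,0],[0,0,2,0,0,0],[0,0,0.5,0,0,0],[0,0,0,0,0,0]]]'; python3 -m creep '[[[0,0,0.5,0,0,0],[0,0,0.5,0,0,0]]]';python3 -m creep '[[[0,0,0.5,0,0,0],[0,0,0.5,0,0,0]]]'
```

```text
t: 8.82
tcp_pos: [0.5097, -0.0095, 0.1367]
tcp_rot: [1.0, 0.005, -0.0, -0.0]
wrist_force: [-0.2, -0.4, 0.4]
grip_width: 0.0005
t: 9.07
tcp_pos: [0.5099, -0.0095, 0.127]
tcp_rot: [1.0, 0.005, 0.0, 0.0]
wrist_force: [-3.0, -0.5, 4.5]
grip_width: 0.0005
t: 9.32
tcp_pos: [0.5096, -0.0095, 0.1164]
tcp_rot: [1.0, 0.005, -0.0, 0.0]
wrist_force: [-2.4, -0.5, 3.2]
grip_width: 0.0004
```

```bash
python3 -m creep '[[[0,0,0.3,0,0,0],[0,0,0.2,0,0,0]]]';python3 -m creep '[[[0,0,0.2,0,0,0]]]'
```

```text
t: 9.57
tcp_pos: [0.5098, -0.0095, 0.1116]
tcp_rot: [1.0, 0.005, 0.0, 0.0]
wrist_force: [-0.2, 0.0, 3.5]
grip_width: 0.0002
t: 9.7
tcp_pos: [0.51, -0.0095, 0.1101]
tcp_rot: [1.0, 0.005, 0.0, 0.0]
wrist_force: [-6.7, 1.2, 19.9]
grip_width: 0.0005
```

```bash
python3 -m creep '[[[0,0,0.1,0,0,0],[0,0,0,0,0,0],[0,0,0,0,0,0]]]'; python3 -m creep '[[[0,0,-3,0,0,0],[0,0,-5,0,0,0],[0,0,-2,0,0,0],[0,-6,0,0,0,0],[0,-6,0,0,0,0],[0,0,0,0,0,0],[0,0,0,0,0,0]]]'; python3 - <<'E'
from h import *
s=get_state();print(s['tcp_pos'])
for cam in('top','side'):
    im=save(cam,cam+'3.png'); print(cam,proj(cam,s['tcp_pos']))
    for n,z in(('lever_pad',.11),('shutter_tab',.154)): print(n,[ (r['uv'],r['p'],atz(cam,r['uv'],z)) for r in tip_of(cam,n)[:1]])
b=cv2.imread('pics/side3.png')[145:245,260:410]
cv2.imwrite('pics/c5.png',cv2.resize(b,(780,520),interpolation=cv2.INTER_CUBIC))
E
```

```text
t: 10.07
tcp_pos: [0.5101, -0.0095, 0.1101]
tcp_rot: [1.0, 0.005, 0.001, 0.0]
wrist_force: [-7.4, 0.4, 17.6]
grip_width: 0.0005
t: 10.95
tcp_pos: [0.5084, 0.1104, 0.208]
tcp_rot: [1.0, 0.006, -0.0, 0.0]
wrist_force: [0.6, -0.4, -0.2]
grip_width: 0.0009
[0.50837194 0.11036617 0.20801223]
top [np.float64(283.3528651159903), np.float64(204.26403096213033)]
lever_pad [([331.1, 210.0], 0.66, array([ 0.49720412, -0.01190061,  0.11      ]))]
shutter_tab [([296.0, 207.5], 0.81, array([0.50676806, 0.08150068, 0.154     ]))]
side [np.float64(300.0518990479528), np.float64(149.91126972270467)]
lever_pad [([338.6, 204.3], 0.46, array([ 0.50838155, -0.00698925,  0.11      ]))]
shutter_tab [([308.6, 175.4], 0.65, array([0.50519699, 0.08117808, 0.154     ]))]
```

View pics/c5.png

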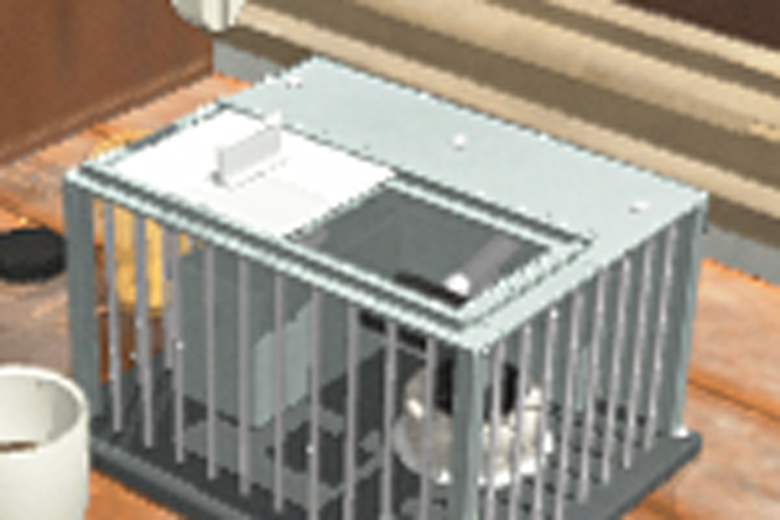

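The lever is down: the pad now sits low at crop (430,285), behind the window edge. Next: descend on the +y side of the tab and push it shut. The stop should come at TCP y≈0.001.

```bash
python3 -m creep '[[[0,0,3,0,0,0],[0,0,2.6,0,0,0],[0,0,0,0,0,0],[0,1,0,0,0,0],[0,1,0,0,0,0],[0,1,0,0,0,0],[0,1,0,0,0,0]]]'; python3 -m creep '[[[0,1,0,0,0,0],[0,1,0,0,0,0],[0,1,0,0,0,0],[0,1,0,0,0,0],[0,1,0,0,0,0],[0,0.5,0,0,0,0]]]'; python3 -m creep '[[[0,0.4,0,0,0,0],[0,0.3,0,0,0,0]]]'
```

```text
t: 12.12
tcp_pos: [0.5091, 0.0698, 0.1532]
tcp_rot: [1.0, 0.005, 0.0, -0.0]
wrist_force: [0.5, 1.7, 0.4]
grip_width: 0.0003
t: 12.88
tcp_pos: [0.5094, 0.0149, 0.1526]
tcp_rot: [1.0, 0.005, -0.0, 0.0]
wrist_force: [1.6, 1.0, -0.4]
grip_width: 0.0005
t: 13.12
tcp_pos: [0.5095, 0.0084, 0.1526]
tcp_rot: [1.0, 0.005, -0.0, -0.0]
wrist_force: [1.3, 3.3, -1.5]
grip_width: 0.0004
```

```bash
python3 -m creep '[[[0,0.3,0,0,0,0],[0,0.2,0,0,0,0]]]'; python3 -m creep '[[[0,0.2,0,0,0,0],[0,0,0,0,0,0]]]'
```

```text
t: 13.38
tcp_pos: [0.5096, 0.0037, 0.1526]
tcp_rot: [1.0, 0.005, -0.0, -0.0]
wrist_force: [0.8, 14.8, 0.9]
grip_width: 0.0004
t: 13.62
tcp_pos: [0.5095, 0.0037, 0.1526]
tcp_rot: [1.0, 0.006, -0.0, -0.002]
wrist_force: [1.4, 20.1, 0.6]
grip_width: 0.0004
```

Stop reached at y≈0.004. Back off, lift clear and check.

```bash
python3 -m creep '[[[0,-0.5,0,0,0,0],[0,-1.5,0,0,0,0],[0,0,-4,0,0,0],[0,0,-5,0,0,0],[0,-6,0,0,0,0],[0,-6,0,0,0,0],[0,-6,0,0,0,0],[0,0,0,0,0,0],[0,0,0,0,0,0]]]'; python3 - <<'E'
from h import *
im=save('side','side4.png');save('top','top4.png')
for cam in('top','side'):
    for n,z in(('shutter_tab',.154),('lab_jar',0),('mug',0),('cork',0),('tumbler',0),('mould',0)): print(cam,n,[ (np.round(r['uv'],1),round(r['p'],2),atz(cam,r['uv'],z).round(3)) for r in tip_of(cam,n)[:1]])
b=cv2.imread('pics/side4.png')[145:285,230:440]
cv2.imwrite('pics/c6.png',cv2.resize(b,(780,520),interpolation=cv2.INTER_CUBIC))
E
```

```text
t: 14.75
tcp_pos: [0.5073, 0.2017, 0.2425]
tcp_rot: [1.0, 0.006, -0.0, 0.0]
wrist_force: [1.3, -0.0, -0.2]
grip_width: 0.0004
top shutter_tab [(array([330.7, 203.5]), 0.74, array([ 0.507, -0.011,  0.154]))]
top lab_jar [(array([254.2, 230.8]), 0.48, array([0.48 , 0.218, 0.   ]))]
top mug [(array([290.2, 264.8]), 0.51, array([0.368, 0.121, 0.   ]))]
top cork [(array([352.1, 250.4]), 0.56, array([ 0.389, -0.064,  0.   ]))]
top tumbler []
top mould [(array([423.1, 242.6]), 0.8, array([ 0.388, -0.276,  0.   ]))]
side shutter_tab [(array([338.8, 184.4]), 0.95, array([0.517, 0.002, 0.154]))]
side lab_jar [(array([266.8, 211.8]), 0.82, array([0.497, 0.225, 0.   ]))]
side mug [(array([258.7, 248.3]), 0.95, array([0.374, 0.119, 0.   ]))]
side cork [(array([318.8, 280.3]), 0.63, array([ 0.382, -0.059,  0.   ]))]
side tumbler [(array([289.6, 201.6]), 0.63, array([0.577, 0.219, 0.   ]))]
side mould [(array([414.6, 328.7]), 0.79, array([ 0.398, -0.279,  0.   ]))]
```

View pics/c6.png

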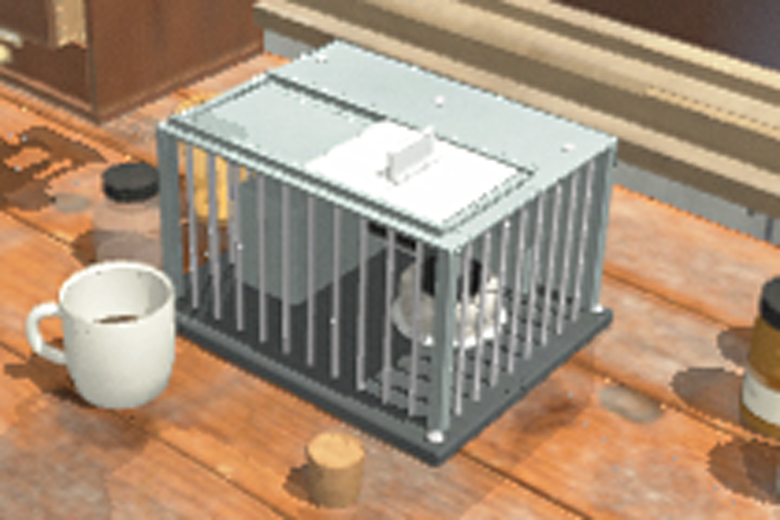

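The shutter covers the window (tab at crop (410,155)), the lever is still down behind it, and the bystanders stand where they were. Handing in.

```bash
python3 -c "
from bench import *
print(job_done())"
```

```text
the job is handed in; nothing more can be done
None
```

I opened the shutter to its stop, pressed the lever down to its stop through the window, pushed the shutter shut again, and handed the job in. It took about 15 s of the 58 s allowed. `job_done()` gives no verdict, so what follows rests on my own checks.

- **Shutter open:** it was about 24 mm open at the start. Pushing the tab met the stop with the tool at y = 0.076 m and a force of about 25 N.
- **Lever:** the force rose from about 3.5 N to 20 N with the tip at z = 0.110 m. That is the expected 20 mm below the raised pad. The picture afterwards showed the pad low, and it was still low in the last one.
- **Shutter shut:** it met the stop at about 15–20 N with the tool at y = 0.004 m. The last picture shows the window fully covered.
- **Bystanders:** the last network readings put jar, mug, cork and mould within about 13 mm of their first readings, which is close to the networks' own scatter. The tumbler was missed in the last top view, but the side view put it about 8 mm from its first reading.
- **Disagreement:** the two cameras differed by up to 16 mm in absolute position, so I relied on the contact forces and relative views instead.
- **Guard:** I did not feel any unexpected contact, and the arm finished clear of everything with about zero wrist force.

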